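# Close a filter cassette in the trigger press

### The arm

A 6-joint arm with a two-finger parallel gripper is mounted at the origin on a cart in front of the work surface, level with it; the furniture and walls round the work are solid. World frame = base frame: x ahead of the robot, y to its left, z up, the work surface at z = 0. Lengths are in m, angles in degrees, forces in N, time in s.
With the tool pointing down it reaches from about 0.4 to 0.825 m from the base axis. Payload 7 kg.
Tool frame: the origin (TCP) lies midway between the tips of the shut fingers; the grasp point (between the pads) lies 19 mm behind it; z points along the fingers, y is the line along which they close (so a half turn about z gives the same grasp; the last joint's range is limited). The gripper opens to 88 mm and grips with 3 to 60 N. Pads are 19 mm wide; open, the fingers measure 130 mm over their backs; the gripper's body (78 mm by 193 mm) begins 47 mm behind the grasp point.
Start: joints at [-46.862, 20.546, 0.682, 0, -70.136, -16.507], TCP at [0.303, -0.603, 0.227] pointing down, gripper open.
Joint ranges: [-176.03, 176.03], [-82.01, 121.73], [-58.28, 71.71], [-173.87, 95.51], [-174.79, -0.11], [-173.66, 173.66]. Speed limits (degrees/s): [136.94, 136.94, 172.46, 180, 180, 180].

### API

Orientations are given as a 3x3 rotation matrix whose columns are the frame's x, y, z axes.
In Python, from rig import robot gives the robot as it stands. Calls block until the motion is done:
- robot.goto(position, orientation): joint-space move of the TCP to a pose.
- robot.servo_line(position, ori=None, speed=0.15): straight line of the TCP; ori=None keeps the orientation; speed is the mean speed in m/s.
- robot.movej(angles): joint-space move.
- robot.move_gripper(opening): opening from 0.0 (shut) to 1.0 (fully open); the grip force is fixed at half the most; returns when the fingers have stopped.
- robot.dwell(seconds).
- robot.ik(position, orientation): joint angles nearest the present ones, or None.
- robot.grab_frame(name): name is "side" or "top"; returns (picture, depth): 384x512x3 uint8, red, green, blue; 384x512 float32, m along the optical axis (not along the pixel's ray), 0 where there is no reading.
- robot.camera_info(name): a dict with "vfov" (degrees; the focal length in pixels is half the picture's height over the tangent of half this angle, whatever the lens; pixels are square), "cx", "cy" (the principal point, pixels), "view" (4x4, takes a point from world to camera coordinates). Camera axes: x right, y down, z forward; pixel columns grow to the right and rows downward; lengths in m; the calibration is good to about 2 mm. A picture is of the moment at which its call begins. camera_info takes no time and is no camera call.
A pose or a line that the arm cannot do raises robot.Unreachable and nothing moves.
- robot.job_done(): hands the job in; it is judged then, once.
Readings, each from a call of its own:
- robot.read_t(): time.
- robot.read_qpos(): joint angles.
- robot.read_qvel(): joint speeds.
- robot.read_effort(): joint torques, N m.
- robot.read_position(): TCP position.
- robot.read_tcp_rot(): TCP orientation.
- robot.read_force(): force on the tool from outside, world axes, zero at the start.
- robot.read_ft_torque(): the same for the moment, N m.
- robot.read_grip_width(): opening from 0.0 (shut) to 1.0 (fully open).
- robot.read_finger_force(): force on a finger pad.
Only numpy, scipy, OpenCV 4.12 (cv2) and the standard library are available. Lean on these libraries where they do the work, as an engineer would, in place of code of your own. Each camera call takes 0.05 s, during which the arm holds its last target. There are 200 camera calls.

### The job

The air-sampling filter cassette in the bench press has only been put together by hand. Squeeze the press's trigger against its grip, stroke by stroke, until the jaw has pressed the cover fully home, gently enough not to crack the cassette; then press the red release tab so that the jaw springs all the way back, lift the closed cassette out and lay it in the free place of the cassette rack. Work the jaw only by its trigger and tab, and leave the other things where they are.

Things in the scene. Friction and masses are not known exactly. Their poses are not given: they have to be found in the camera images.
- press: Trigger-action bar clamp on an aluminium board (110 x 300 x 10 mm), fixed. Origin on the worktop under the trigger's pivot, z up, y = the way the jaw advances. Along y (mm): release tab -126, black upright grip -32 to -18 (24 wide in x, 140 high), orange trigger, red jaw from +54, nest, anvil. Blue side plates 40 wide, 70 high (85 at the pivot), y -87 to +38. Cassette axis and bar at height 42.
- press_grip (a point): Middle of the rear (-y) face of the fixed grip, at height 128 mm, level with the trigger's roll: where one finger bears while the trigger is squeezed.
- trigger (a joint): Swing of the sprung orange trigger (rad): 0 out, 0.31 squeezed to its stop. Each squeeze to the stop, then fully let out, walks the jaw on one 3.5 mm tooth; one short of 0.30 gains none. Force at the roll: about 6 N to walk it freely, 12 N while the cover slides home. With the cover home it stalls at about 0.25: 15 N there gives 24 N at the jaw, 18 N 31 N, 22 N 41 N, a sudden squeeze more.
- trigger_pad (a point): Front (+y) face of the trigger's orange roll (32 mm long in x, 14 mm thick), 128 mm above the worktop, where the other finger bears. It moves with the trigger, towards the grip: 47 mm in front of press_grip when out, 32 mm when squeezed. The spaces before the roll and behind the grip are free above 90 mm.
- jaw: Red forked jaw, 44 mm wide in x, 36 mm high, centred at height 42 mm, on a toothed bar that a pawl holds at every 3.5 mm. Its frame lies on the press frame when it is fully back and shifts along the press's +y as it advances, about 21 mm when the cover is home. A 5 N spring draws it back when the tab is pressed. It must not press the cassette with more than 45 N.
- jaw_face (a point): Middle of the jaw's pressing face, on the cassette's axis: at y = +72 mm of the press frame when the jaw is fully back.
- release_tab (a joint): Swing of the red release tab behind the grip (rad): 0 to 0.1 at rest, by the teeth; from about 0.2 the pawl is clear and a spring draws the jaw back within half a second; 0.26 = bottom stop. Takes 3 to 9 N at the pad. Hold it down until the jaw is back; it works only while the trigger is let out.
- tab_pad (a point): Middle of the upper face of the red ribbed tab pad (28 mm in x by 22 mm in y), about 84 mm above the worktop at rest; pressing moves it straight down by about 12 mm. It lies 94 mm behind (-y of) press_grip.
- cassette: Plastic drum, 40 mm diameter, 60 g, lying in the nest (a white V block 39 mm across in x, 20 mm long, under the base part). Origin on the axis, middle of the white base part; its y runs along the drum from cover to base. Base from y = -11 to +11 mm, pale blue cover (14 mm long) beyond -y; at each end a 9 mm port with plug stands out 9 mm (red on cover, blue on base).
- cover (a joint): How far the cover stands proud (m): 0 = fully home, 0.0045 to 0.0065 at the start, when a dark band shows between cover and base. A tight press fit, 13 N to slide.
- cassette_rack: Grey rack fixed on the worktop, 70 mm in x by 150 mm in y, with two V nests one behind the other along its y axis. Origin at the middle of its underside.
- free_place (a point): Axis point over the middle of the rack's empty nest, 32 mm above the worktop, 34 mm from the rack's middle along its -y: where the laid cassette's origin belongs, its axis along the rack's y, either way round. The V block is 39 mm across, so fingers pass beside the drum.
- cassette_done: A closed cassette that already lies in the other nest of the rack. Leave it.
- wash_bottle: White wash bottle with blue cap and spout, 60 mm wide, 181 mm high, origin under it. Leave it.
- amber_bottle: Amber bottle with black cap, 54 mm wide, 112 mm high, origin under it. Leave it.
- buffer_bottle: Small white bottle with red cap, 36 mm wide, 82 mm high, origin under it. Leave it.
- anvil_face (a point): Middle of the anvil's forked face, on the cassette axis, 42 mm above the worktop, at y = +129 mm of the press frame; the cassette base bears on it while pressed.
Not all that is in view belongs to the job. What is shaped like the cassette but green or orange is not meant.

How it is judged:
By the outcome, as a careful person would: the job done as asked, in the order asked, and still so for the second after the job is handed in, with the robot touching nothing.
It also fails if it takes over 72 s, if anything falls off the work surface, if the arm or the gripper's body presses on something with over 40 N, if the wrist force passes 120 N, or if a joint passes its speed limit or range.

## Working session

There is one attempt and no reset: what is moved stays moved. The work goes in short steps, each a Python script; the robot and the scene stay as the last script left them, time stands still between calls to the robot, and variables do not carry over. Pictures are saved under pics/ and viewed, at most 10 in all, crops included, and the job is handed in when it is done.

```bash
ls; mkdir -p pics
cat > h.py <<'E'
import numpy as np, cv2
from rig import robot
def grab(n,save=None):
    im,d=robot.grab_frame(n)
    if save: cv2.imwrite(f'pics/{save}.png',im[:,:,::-1])
    return im,d
def cam(n):
    c=robot.camera_info(n); f=192/np.tan(np.radians(c['vfov'])/2); return f,c['cx'],c['cy'],np.array(c['view'])
def ray(n,u,v):
    f,cx,cy,V=cam(n); R=V[:3,:3]; return -R.T@V[:3,3], R.T@np.array([(u-cx)/f,(v-cy)/f,1])
def onplane(n,u,v,z):
    o,d=ray(n,u,v); return o+d*(z-o[2])/d[2]
def cloud(n,d):
    f,cx,cy,V=cam(n); v,u=np.mgrid[:d.shape[0],:d.shape[1]]
    P=np.stack([(u-cx)/f*d,(v-cy)/f*d,d],-1); return (P-V[:3,3])@V[:3,:3]
def proj(n,p):
    f,cx,cy,V=cam(n); q=V[:3,:3]@p+V[:3,3]; return f*q[0]/q[2]+cx, f*q[1]/q[2]+cy
E
python3 - <<'E'
from h import *
a,d=grab('top'); b,e=grab('side')
np.savez('first.npz',a=a,d=d,b=b,e=e)
cv2.imwrite('pics/top0.png',cv2.resize(a[:,:,::-1],(800,600)));cv2.imwrite('pics/side0.png',cv2.resize(b[:,:,::-1],(800,600)))
for n in('top','side'): print(n,robot.camera_info(n))
print(robot.read_tcp_rot())
E
```

```text
pics
top {'vfov': 48.51891939454006, 'cx': 249.89726589700638, 'cy': 190.63903460188865, 'view': array([[ 0.02638597, -0.99964483,  0.00374092,  0.00339058],
       [-0.99737739, -0.02657804, -0.06731979,  0.54358215],
       [ 0.06739531, -0.00195481, -0.99772444,  1.13851822],
       [ 0.        ,  0.        ,  0.        ,  1.        ]])}
side {'vfov': 52.70293596644927, 'cx': 259.544226209891, 'cy': 191.196142735786, 'view': array([[-0.82189729, -0.56962489,  0.00351109,  0.47056283],
       [-0.22341942,  0.3166841 , -0.92184323,  0.22415264],
       [ 0.52399294, -0.7584449 , -0.38754707,  0.76661392],
       [ 0.        ,  0.        ,  0.        ,  1.        ]])}
[[-8.93962874e-01 -4.48140282e-01 -8.16722813e-04]
 [-4.48140994e-01  8.93962016e-01  1.25044198e-03]
 [ 1.69745751e-04  1.48385568e-03 -9.99998885e-01]]
```

View pics/top0.png

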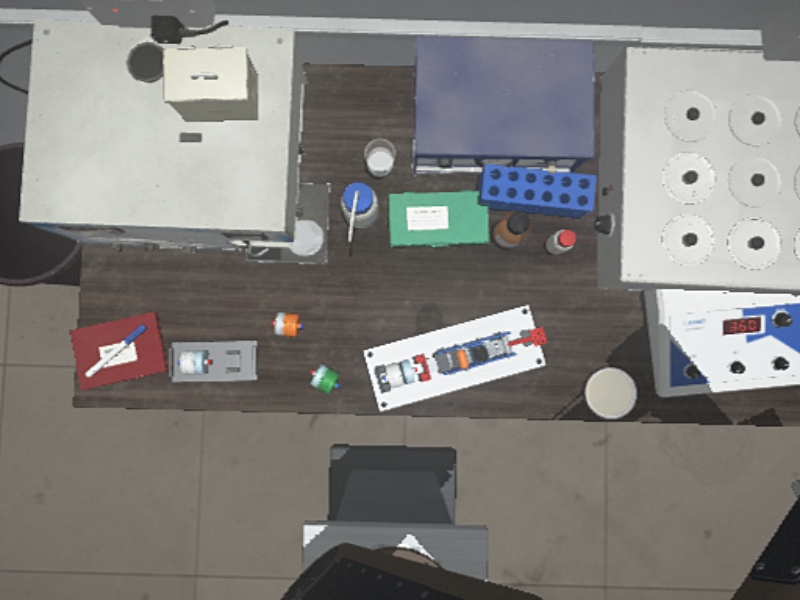

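View pics/side0.png

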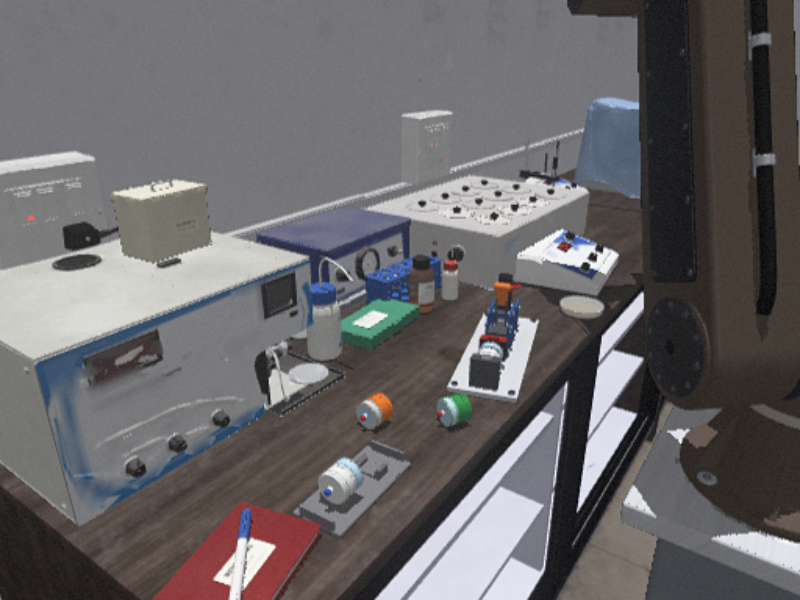

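The top view shows the press at about (455,360) with its jaw to the left, and the cassette in it at (397,374). The rack is at (213,361); the done cassette fills its left nest at (195,361), so the free nest is the right one at about (235,361). Three drums besides the done one resemble the cassette: orange at (287,324), green at (324,377) and the white/pale blue one at (397,374). The one in the press nest is the one meant, because it matches in colour and position.

```bash
cat > m.py <<'E'
from h import *
z=np.load('first.npz'); a,d,b,e=[z[k] for k in 'adbe']
d=z['d'];a=z['a']
P=cloud('top',d); hsv=cv2.cvtColor(a,cv2.COLOR_RGB2HSV).astype(int)
H,S,V=hsv[...,0],hsv[...,1],hsv[...,2]
v,u=np.mgrid[:384,:512]
reg=(u>228)&(u<355)&(v>190)&(v<268)
# board corners
m=(reg&(P[...,2]>0.003)).astype(np.uint8)
m=cv2.morphologyEx(m,cv2.MORPH_OPEN,np.ones((3,3)))
w=(reg&(S<40)&(V>170)).astype(np.uint8)
c=max(cv2.findContours(cv2.morphologyEx(w,cv2.MORPH_CLOSE,np.ones((15,15))),0,2)[0],key=cv2.contourArea)
hull=cv2.convexHull(c)
pts=np.array([onplane('top',q[0][0],q[0][1],0.010)[:2] for q in hull],np.float32)
r=cv2.minAreaRect(pts); print('board',r, cv2.boxPoints(r))
def stat(name,mm):
    n,l,s,c=cv2.connectedComponentsWithStats(mm.astype(np.uint8))
    for i in range(1,n):
        if s[i,4]>6:
            q=P[l==i]; q=q[np.isfinite(q).all(1)]
            print(name,c[i].round(1),s[i].tolist(),'med',np.median(q,0).round(4),'zmax',np.percentile(q[:,2],95).round(3))
stat('red',reg&(S>130)&((H<5)|(H>172))&(V>80))
stat('orange',reg&(S>150)&(H>=6)&(H<20)&(V>100))
stat('blk',reg&(V<60)&(P[...,2]>0.1))
stat('wht/cass',reg&(P[...,2]>0.045)&(V>120)&(S<70))
reg2=(u>104)&(u<170)&(v>212)&(v<250)
rm=(reg2&(P[...,2]>0.006))
c=max(cv2.findContours(rm.astype(np.uint8),0,2)[0],key=cv2.contourArea)
q=P[rm]; print('rack cloud',cv2.minAreaRect(q[:,:2].astype(np.float32)), np.percentile(q[:,2],[5,50,99]))
print('rack base z hist',np.histogram(q[:,2],bins=np.arange(0,.06,.004)))
cr=np.hstack([cv2.resize(a[195:265,228:353],(500,280),interpolation=cv2.INTER_CUBIC),cv2.resize(a[210:250,100:172],(300,280))[:, :300]])
s=cv2.resize(b[165:260,270:350],(405,320),interpolation=cv2.INTER_CUBIC); s2=cv2.resize(b[275:345,185:270],(395,320),interpolation=cv2.INTER_CUBIC)
cv2.imwrite('pics/crop1.png',np.vstack([cr,np.hstack([s,s2])])[:,:,::-1])
E
python3 m.py
```

```text
board ((0.44357091188430786, -0.09533993899822235), (0.10896210372447968, 0.30021774768829346), 17.004688262939453) [[ 0.3475724   0.03227332]
 [ 0.43537104 -0.25481915]
 [ 0.53956944 -0.2229532 ]
 [ 0.45177078  0.06413928]]
red [341.1 215.7] [325, 209, 25, 12, 121] med [ 0.48   -0.2211  0.0822] zmax 0.087
red [270.6 235.2] [266, 227, 10, 17, 62] med [ 0.4252 -0.0398  0.0601] zmax 0.063
orange [295.7 229.6] [293, 224, 7, 12, 39] med [ 0.4427 -0.0958  0.1334] zmax 0.137
wht/cass [319.  221.1] [309, 215, 20, 13, 160] med [ 0.4657 -0.1647  0.0545] zmax 0.064
wht/cass [298.7 226.3] [294, 223, 8, 9, 28] med [ 0.4515 -0.1133  0.0516] zmax 0.114
wht/cass [281.3 231.9] [273, 225, 17, 14, 157] med [ 0.435  -0.0683  0.0543] zmax 0.061
wht/cass [255.1 239. ] [246, 230, 20, 19, 233] med [0.4153 0.0015 0.059 ] zmax 0.064
rack cloud ((0.4316954016685486, 0.21284902095794678), (0.0693700984120369, 0.38833194971084595), 2.720050811767578) [0.00626182 0.01054389 1.1725086 ]
rack base z hist (array([  0, 283, 186,  55,  62,  17,   8,   8,  22,  20,  36,  52,  79,
        29]), array([0.   , 0.004, 0.008, 0.012, 0.016, 0.02 , 0.024, 0.028, 0.032,
       0.036, 0.04 , 0.044, 0.048, 0.052, 0.056]))
```

View pics/crop1.png

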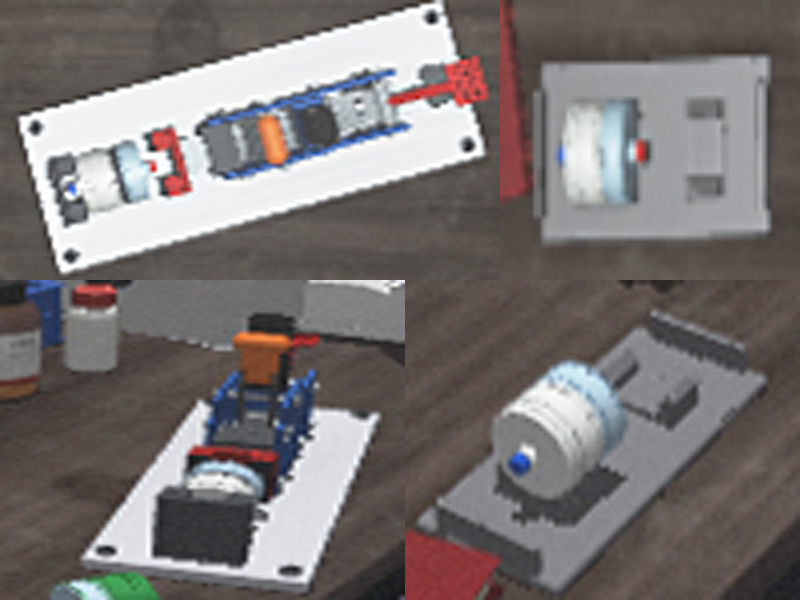

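The crop confirms it: the drum in the press nest has a white base, pale blue cover, red plug towards the jaw and a dark band, while the green and orange drums are decoys. The rack's right-hand nest is free. Next I'll refine the press axis and the rack pose.

```bash
cat > m2.py <<'E'
from h import *
z=np.load('first.npz'); a=z['a'];d=z['d']
P=cloud('top',d); hsv=cv2.cvtColor(a,cv2.COLOR_RGB2HSV).astype(int); H,S,V=hsv[...,0],hsv[...,1],hsv[...,2]
v,u=np.mgrid[:384,:512]
reg=(u>107)&(u<170)&(v>212)&(v<250)&(S<60)&(V>75)&(P[...,2]>0.003)&(P[...,2]<0.06)
m=cv2.morphologyEx(reg.astype(np.uint8),cv2.MORPH_OPEN,np.ones((3,3)))
m=cv2.morphologyEx(m,cv2.MORPH_CLOSE,np.ones((9,9)))
c=max(cv2.findContours(m,0,2)[0],key=cv2.contourArea)
for zz in(0.008,):
    pts=np.array([onplane('top',q[0][0],q[0][1],zz)[:2] for q in c],np.float32); print('rack',cv2.minAreaRect(pts))
print('floor z',np.median(P[222:240,150:163,2]))
# V block lips in free nest and done drum
q=P[reg&(P[...,2]>.035)]; print('done drum',cv2.minAreaRect(q[:,:2].astype(np.float32)),q[:,2].max())
q=P[(u>133)&(u<155)&(v>218)&(v<246)&(P[...,2]>.014)&(P[...,2]<.03)]; print('Vblock',cv2.minAreaRect(q[:,:2].astype(np.float32)),np.median(q,0),len(q))
O=np.array([.445,-.1035]);th=np.radians(17);X=np.array([np.cos(th),np.sin(th)]);Y=np.array([-X[1],X[0]])
reg=(u>228)&(u<355)&(v>190)&(v<268)
Q=np.stack([(P[...,:2]-O)@X,(P[...,:2]-O)@Y,P[...,2]],-1)*1000
def st(n,m): q=Q[m&reg]; print(n,len(q),np.percentile(q,[5,50,95],axis=0).round(1).tolist())
red=(S>130)&((H<5)|(H>172))&(V>80)
st('tab',red&(Q[...,2]>76)&(Q[...,1]<-112)); st('jaw',red&(abs(Q[...,2]-60)<6)&(Q[...,1]>40))
st('roll',(S>150)&(H>=6)&(H<20)&(Q[...,2]>125)); st('grip',(Q[...,2]>136)&(V<70)&(Q[...,1]<-5)&(Q[...,1]>-45))
st('drum',(Q[...,2]>54)&(Q[...,1]>82)&(Q[...,1]<128)&(V>120)); st('plates',(H>100)&(H<125)&(S>120)&(Q[...,2]>60))
E
python3 m2.py
```

```text
rack ((0.42622315883636475, 0.32436081767082214), (0.06908106803894043, 0.14697249233722687), 2.795779228210449)
floor z 0.006588153368574819
done drum ((0.42593851685523987, 0.3496760427951813), (0.03693252429366112, 0.03986521437764168), 1.5087746381759644) 0.05542051615077072
Vblock ((0.42796099185943604, 0.30187466740608215), (0.03503653407096863, 0.04494953155517578), 1.5013575553894043) [0.42635283 0.2900065  0.01773005] 45
tab 84 [[-10.5, -135.8, 80.4], [1.4, -126.0, 83.5], [13.0, -116.3, 86.7]]
jaw 62 [[-18.7, 61.2, 56.0], [-1.4, 66.8, 60.1], [20.3, 74.5, 63.0]]
roll 39 [[-11.3, 2.3, 129.4], [0.5, 7.8, 133.4], [13.5, 12.5, 137.4]]
grip 8 [[-7.6, -29.8, 136.7], [-1.6, -28.0, 138.3], [10.7, -21.9, 140.3]]
drum 193 [[-11.9, 89.3, 55.0], [3.8, 111.8, 60.2], [55.6, 126.2, 1172.5]]
plates 112 [[-17.8, -76.9, 67.6], [16.9, -24.8, 75.2], [20.4, 33.0, 87.8]]
```

```bash
cat >> h.py <<'E'
O=np.array([.445,-.1035]);th=np.radians(17);PX=np.array([np.cos(th),np.sin(th),0]);PY=np.array([-PX[1],PX[0],0])
RK=np.array([.4262,.3244]);tr=np.radians(2.2);RX=np.array([np.cos(tr),np.sin(tr),0]);RY=np.array([-RX[1],RX[0],0])
def press(x,y,z): return np.array([*O,0])+PX*x/1000+PY*y/1000+np.array([0,0,z/1000])
def down(y): 
    zz=np.array([0,0,-1.]); return np.column_stack([np.cross(y,zz),y,zz])
W=88.
def grip(mm): return robot.move_gripper(mm/W)
def stt(): return round(robot.read_t(),2), round(robot.read_grip_width()*W,2), round(float(np.max(robot.read_finger_force())),1), np.round(robot.read_force(),1).tolist()
E
python3 - <<'E'
from h import *
print(stt())
q0=robot.read_qpos()
for y in(PY,-PY): print(robot.ik(press(0,-8.5,109),down(y)))
for y in(PX,-PX): print(robot.ik(press(0,-126,74),down(y)),robot.ik(press(0,111,25),down(y)))
for y in(RX,-RX): print(robot.ik(np.array([*RK,0])-RY*.034+[0,0,.015],down(y)))
robot.goto(press(0,-8.5,200),down(PY)); print(stt())
robot.servo_line(press(0,-8.5,109),speed=.15); print(stt(),robot.read_position()-press(0,-8.5,109))
grip(52); print(stt(), robot.read_finger_force())
for s in(1,):
    grip(40);print(stt()); grip(32);print(stt()); grip(52);print(stt())
a,d=grab('top'); b,e=grab('side'); np.savez('s1.npz',a=a,d=d,b=b,e=e)
P=cloud('side',e); hs=cv2.cvtColor(b,cv2.COLOR_RGB2HSV).astype(int)
cv2.imwrite('pics/s1.png',np.vstack([cv2.resize(a[195:265,228:353],(500,280),interpolation=cv2.INTER_CUBIC),cv2.resize(b[165:260,270:370],(500,320))])[:,:,::-1])
E
```

```text
(0.1, 87.91, 0.0, [0.3, -0.1, 0.2])
[ 10.56732141   7.03363258 -34.73772151   0.         -48.22864591
 -83.56732141]
[ 10.56732141   7.03363258 -34.73772151   0.         -48.22864591
  96.43267859]
[  -3.77324718   15.93500929  -28.61703526    0.          -45.44795545
 -159.22675282] [ 28.07224234  10.56065344 -46.06928435   0.         -33.37006222
 168.92775766]
[ -3.77324718  15.93500929 -28.61703526   0.         -45.44795545
  20.77324718] [ 28.07224234  10.56065344 -46.06928435   0.         -33.37006222
 -11.07224234]
[ 55.97442167  19.74495524 -33.61406471   0.         -36.64098004
 126.22557833]
[ 55.97442167  19.74495524 -33.61406471   0.         -36.64098004
 -53.77442167]
(1.96, 87.98, 0.0, [-0.6, 0.2, 0.3])
(2.72, 88.16, 0.0, [-0.9, 1.0, -0.1]) [ 0.00052933 -0.00025389  0.00052193]
(3.52, 52.3, 0.0, [-0.9, -0.2, -0.8]) 0.0
(4.0, 40.18, 17.3, [8.4, -22.5, -11.0])
(4.51, 34.42, 30.0, [18.4, -47.3, -23.2])
(5.08, 51.71, 0.0, [0.0, 0.0, -0.2])
```

View pics/s1.png

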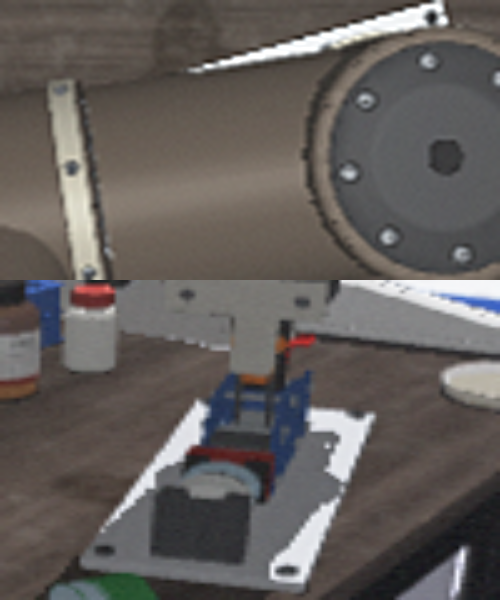

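The side view shows the gripper straddling the grip and roll, the jaw (240,455 in the crop) still back. That stroke was cut short because the rear finger met the fixed grip while the arm stayed centred on the open width. I'll move the arm to the squeezed centre and do the free strokes, tracking the jaw by its red mask.

```bash
cat >> h.py <<'E'
def jaw():
    b,e=robot.grab_frame('side'); hs=cv2.cvtColor(b,cv2.COLOR_RGB2HSV).astype(int); P=cloud('side',e)
    q=P-np.array([*O,0]); y=q@PY*1000; x=q@PX*1000; z=P[...,2]*1000
    m=((hs[...,0]<6)|(hs[...,0]>170))&(hs[...,1]>110)&(hs[...,2]>50)&(abs(x)<30)&(z>40)&(z<68)&(y>45)&(y<110)
    return int(m.sum()), np.percentile(y[m],[10,50,90]).round(1).tolist() if m.sum() else None
E
python3 - <<'E'
from h import *
print('jaw',jaw())
grip(72); robot.servo_line(press(0,-17.5,109),speed=.08); print(stt())
grip(31);print(stt()); grip(68);print(stt()); print('jaw',jaw())
grip(36);print(stt()); grip(31); print(stt()); grip(68); print(stt(),'jaw',jaw())
E
```

```text
jaw (47, [63.7, 67.4, 72.5])
(6.1, 71.87, 0.0, [-0.2, -0.8, -0.2])
(6.96, 31.1, 6.2, [-5.7, 11.5, 6.7])
(7.77, 68.27, 0.0, [-0.8, 0.1, 1.1])
jaw (43, [67.6, 71.3, 77.1])
(8.57, 35.84, 2.8, [-1.4, 4.9, 4.9])
(8.94, 30.98, 6.5, [-4.9, 11.6, 7.0])
(9.75, 67.72, 0.0, [-0.4, 0.5, -0.5]) jaw (41, [70.8, 75.1, 82.3])
```

```bash
cat >> h.py <<'E'
def roll(): return float(np.dot(robot.read_force(),PY))
E
python3 - <<'E'
from h import *
for i in range(2):
    grip(31);print(stt(),roll()); grip(68);print(stt()); print('jaw',jaw())
for w in(44,38,35,33,32,31,30,29):
    grip(w); f=roll(); print(stt(),round(f,1))
    if f>15.5: break
E
```

```text
(10.61, 31.01, 6.7, [-5.0, 12.9, 8.5]) 13.817358413891306
(11.42, 68.0, 0.0, [-0.9, 0.3, 0.3])
jaw (44, [74.0, 78.5, 85.8])
(12.28, 31.16, 6.8, [-4.6, 13.0, 9.6]) 13.74895430399786
(13.08, 67.82, 0.0, [0.4, -0.3, 0.2])
jaw (37, [76.7, 81.8, 87.0])
(13.78, 43.86, 6.4, [-5.3, 12.2, 9.1]) 13.3
(14.18, 38.01, 8.7, [-6.5, 16.4, 11.3]) 17.6
```

Run:
```python
from h import *
def padY(): return round(float((robot.read_position()-np.array([*O,0]))@PY*1000+robot.read_grip_width()*W/2),1)
print(stt(),roll(),'pad',padY(),'jaw',jaw())
robot.dwell(.3);print(stt(),roll(),padY())
b,e=grab('side'); cv2.imwrite('pics/s2.png',cv2.resize(b[205:255,295:355],(720,600),interpolation=cv2.INTER_CUBIC)[:,:,::-1])
```

```text
(14.18, 38.01, 8.7, [-6.5, 16.4, 11.3]) 17.56779112125259 pad 3.3 jaw (42, [78.2, 83.5, 90.5])
(14.53, 38.21, 8.6, [-7.2, 15.7, 10.7]) 17.096496604015094 3.4
```

View pics/s2.png

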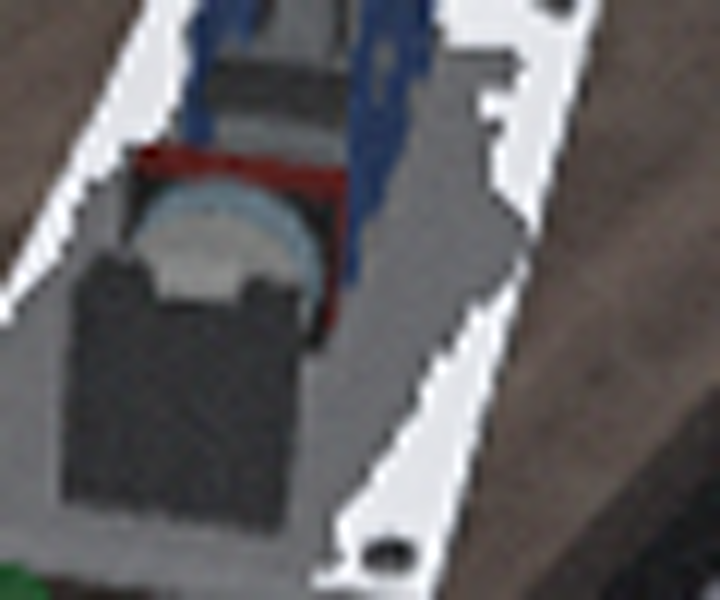

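The enlarged view shows the jaw (240,165) against the pale blue cover. No gap can be judged from here. I'll go on in small steps with a force cap, tracking the pad travel.

```bash
cat >> h.py <<'E'
def padY(): return round(float((robot.read_position()-np.array([*O,0]))@PY*1000+robot.read_grip_width()*W/2),2)
E
python3 - <<'E'
from h import *
for w in(37,36,35,34,33,32,31,30,29):
    grip(w); f=max(roll(),2*robot.read_finger_force()); print(robot.read_t(),w,round(f,1),padY())
    if f>19: break
print(jaw())
E
```

```text
14.8 37 18.5 2.89
15.0333 36 19.9 2.54
(42, [78.1, 82.1, 89.2])
```

The trigger feels stalled at about 0.26 rad, although the jaw has only made about 17 mm. I'll let out, swing clear and look at the cover band before forcing anything.

Run:
```python
from h import *
grip(70); print('jaw',jaw())
robot.servo_line(press(0,-17.5,170),speed=.25)
q=np.array(robot.read_qpos()); q[0]-=50; robot.movej(q); print(robot.read_t())
a,d=grab('top'); b,e=grab('side'); np.savez('s3.npz',a=a,d=d,b=b,e=e)
z0=np.load('first.npz')
f=lambda a:cv2.resize(a[218:252,235:285],(400,272),interpolation=cv2.INTER_NEAREST)
g=lambda b:cv2.resize(b[205:255,290:350],(400,328),interpolation=cv2.INTER_CUBIC)
cv2.imwrite('pics/s3.png',np.vstack([np.hstack([f(z0['a']),f(a)]),np.hstack([g(z0['b']),g(b)])])[:,:,::-1])
# axis brightness profile along press y at top z=61
for im in(z0['a'],a):
    print([im[int(round(v)),int(round(u))].tolist() for u,v in [proj('top',press(0,y,62 if y>80 else 60)) for y in np.arange(60,134,2.)]])
```

```text
jaw (40, [77.2, 81.1, 85.6])
17.7667
[[197, 65, 61], [197, 65, 61], [170, 68, 67], [98, 90, 92], [203, 215, 219], [207, 218, 223], [252, 255, 255], [244, 251, 252], [240, 232, 234], [238, 230, 232], [210, 42, 40], [195, 163, 173], [195, 163, 173], [214, 243, 250], [235, 246, 248], [235, 245, 246], [235, 245, 246], [238, 246, 247], [240, 250, 251], [206, 234, 243], [206, 234, 243], [119, 128, 136], [110, 113, 120], [223, 228, 225], [167, 172, 170], [234, 237, 235], [250, 250, 250], [248, 248, 248], [248, 248, 248], [239, 241, 239], [233, 236, 234], [250, 250, 250], [250, 250, 250], [237, 240, 238], [222, 224, 218], [225, 231, 240], [225, 231, 240]]
[[220, 226, 228], [220, 226, 228], [219, 226, 229], [220, 226, 229], [221, 231, 233], [223, 234, 237], [210, 219, 224], [180, 118, 119], [176, 67, 64], [168, 67, 67], [96, 93, 95], [182, 149, 151], [182, 149, 151], [241, 137, 136], [204, 174, 182], [181, 220, 229], [181, 220, 229], [192, 222, 231], [220, 237, 243], [231, 243, 245], [231, 243, 245], [228, 242, 245], [224, 240, 245], [245, 247, 248], [226, 231, 231], [250, 249, 248], [248, 248, 248], [247, 248, 248], [247, 248, 248], [244, 245, 244], [244, 245, 244], [246, 247, 246], [246, 247, 246], [245, 247, 245], [250, 251, 247], [232, 237, 238], [232, 237, 238]]
```

View pics/s3.png

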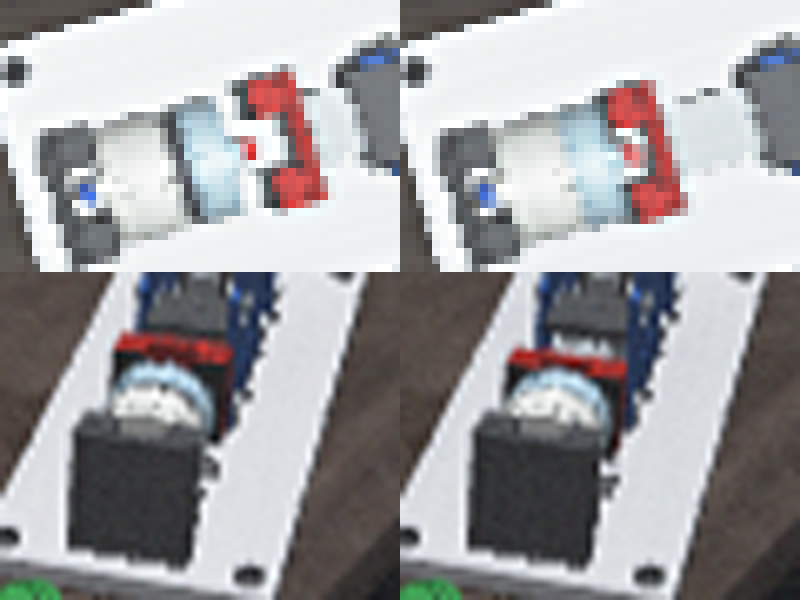

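The top view pair shows the dark band, at (172,150) before, gone after, and the cover flush with the base; together with the stall at 20 N this means the cover is home. Next is the release tab.

Run:
```python
from h import *
robot.goto(press(0,-126,130),down(-PX)); grip(0); print(stt())
for z in(86,80,76,73,71.5):
    robot.servo_line(press(0,-126,z),speed=.06); f=np.array(robot.read_force()); print(robot.read_t(),z,f.round(1),round(robot.read_position()[2]*1000,1))
    if abs(f[2])>16: break
robot.dwell(.8); print('jaw',jaw(),robot.read_force(),robot.read_position()[2])
a,d=grab('top')
for y in np.arange(54,90,2.):
    u,v=proj('top',press(0,y,60)); print(int(y),a[int(round(v)),int(round(u))].tolist(),end=' ')
```

```text
(20.65, 0.37, 0.0, [-0.1, 0.2, -0.0])
21.5333 86 [ 0.2 -0.2  0. ] 86.2
21.7833 80 [ 1.6 -0.7  2.8] 80.3
22.0333 76 [ 1.9 -2.1  4.8] 76.5
22.2833 73 [ 1.8 -3.1  6. ] 73.7
22.5333 71.5 [ 0.4 -1.3 12.1] 73.0
jaw (68, [57.2, 61.9, 68.3]) [ 0.23493458 -0.65073826 12.22776163] 0.07304764196551816
54 [94, 87, 79] 56 [92, 85, 77] 58 [92, 84, 76] 60 [94, 84, 77] 62 [94, 84, 77] 64 [92, 82, 76] 66 [92, 83, 77] 68 [92, 82, 76] 70 [94, 86, 78] 72 [92, 83, 76] 74 [92, 83, 76] 76 [92, 84, 77] 78 [92, 82, 75] 80 [93, 85, 76] 82 [93, 83, 76] 84 [91, 84, 76] 86 [91, 84, 76] 88 [88, 80, 73]
```

The jaw is fully back at 61.9, so its total advance was about 21 mm as specified. Now lift the cassette.

Run:
```python
from h import *
robot.servo_line(press(0,-126,140),speed=.2)
robot.goto(press(0,111,170),down(-PX)); grip(58)
b,e=grab('side');cv2.imwrite('pics/s4.png',cv2.resize(b[190:260,290:360],(600,600),interpolation=cv2.INTER_CUBIC)[:,:,::-1])
print(stt(),'jaw',jaw())
robot.servo_line(press(0,111,60),speed=.2); print(stt())
robot.servo_line(press(0,111,25),speed=.1); print(stt())
grip(38); print(stt())
```

```text
(25.99, 58.23, 0.0, [0.6, 0.6, 0.6]) jaw (67, [57.4, 61.5, 68.7])
(26.74, 58.21, 0.0, [0.4, 0.7, -0.1])
(27.24, 58.07, 0.0, [-0.1, -0.5, 0.4])
(27.74, 39.3, 30.0, [1.6, -0.2, 4.8])
```

View pics/s4.png

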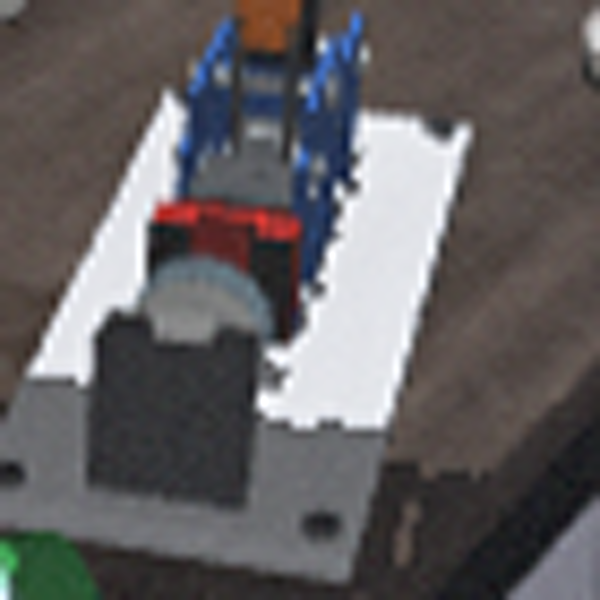

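The side view shows the jaw back against its housing at (225,215) and the drum still in its nest at (205,300). Lift and place it.

Run:
```python
from h import *
robot.servo_line(press(0,111,60),speed=.1); robot.servo_line(press(0,111,150),speed=.25); print(stt())
g=lambda z: np.array([*RK,0])-RY*.041+np.array([0,0,z/1000])
robot.goto(g(110),down(-RX)); print(stt())
a,d=grab('top'); b,e=grab('side')
robot.servo_line(g(30),speed=.15)
for z in(22,18,16,15):
    robot.servo_line(g(z),speed=.06); f=robot.read_force(); print(z,stt(),(robot.read_position()-g(z))*1000)
    if f[2]>6: break
b,e=grab('side');cv2.imwrite('pics/s5.png',cv2.resize(b[265:350,180:280],(700,595),interpolation=cv2.INTER_CUBIC)[:,:,::-1])
```

```text
(28.75, 39.47, 30.0, [0.2, -0.2, -0.5])
(29.85, 39.08, 30.0, [0.5, -0.8, -0.7])
22 (30.92, 39.62, 30.0, [0.5, -0.7, 0.1]) [0.01698017 0.01909262 0.17648302]
18 (31.17, 39.55, 30.0, [0.0, 1.0, 0.2]) [-0.08077882 -0.04623039 -0.11461622]
16 (31.42, 39.51, 30.0, [-0.3, 0.1, -1.4]) [-0.03911093 -0.01507575 -0.07790836]
15 (31.67, 39.57, 30.0, [-3.7, -1.1, 7.9]) [-0.10967059  0.01355647  0.50218094]
```

View pics/s5.png

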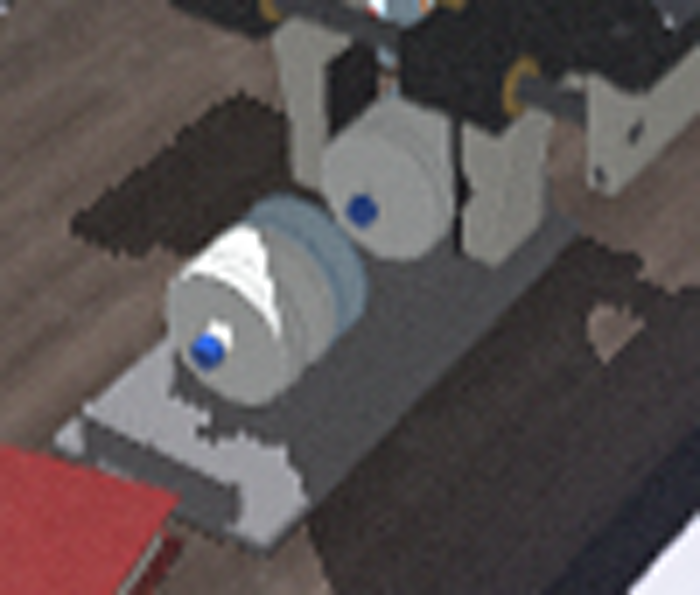

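The drum is in the free nest (blue plug at (360,210)), and contact came at the expected height. Release, retreat and check.

Run:
```python
from h import *
grip(58); p=np.array(robot.read_position()); print(stt())
robot.servo_line(p+[0,0,.14],speed=.2)
q=np.array(robot.read_qpos()); q[0]-=60; robot.movej(q); print(stt())
a,d=grab('top'); b,e=grab('side'); P=cloud('top',d)
q=P-np.array([*RK,0]); x=q@RX*1000; y=q@RY*1000; z=P[...,2]*1000
for n,m in(('mine',(y<0)),('done',y>0)):
    k=m&(abs(x)<30)&(abs(y)<70)&(z>36)&(z<70); print(n,k.sum(),np.percentile(x[k],[3,50,97]).round(1),np.percentile(y[k],[3,50,97]).round(1),np.percentile(z[k],97))
cv2.imwrite('pics/s6.png',np.hstack([cv2.resize(a[205:255,98:178],(400,250),interpolation=cv2.INTER_CUBIC),cv2.resize(b[275:345,185:285],(400,250),interpolation=cv2.INTER_CUBIC)])[:,:,::-1])
```

```text
(32.3, 58.14, 0.0, [-0.5, -0.7, -0.1])
(35.01, 58.01, 0.0, [-1.0, 0.5, 0.4])
mine 220 [-18.3   0.4  18.5] [-58.9 -42.1 -23.9] 53.99782311837414
done 223 [-17.7   0.4  17.6] [ 8.2 24.1 43.8] 53.71093488582219
```

View pics/s6.png

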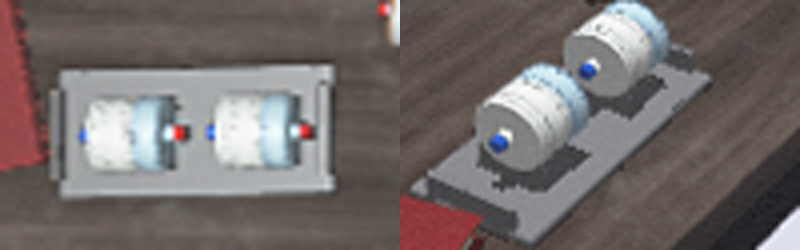

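Both drums lie level in their nests, 66 to 67 mm apart, and mine shows no dark band and is as long as the finished one.

```bash
python3 -c "
from h import *
print(robot.job_done())"
```

```text
the job is handed in; nothing more can be done
None
```

I pressed the cassette closed, released the jaw fully back, laid the cassette in the rack's free place, and handed the job in at about 35 s of robot time. The trigger force peaked at about 20 N, except on the first squeeze, where the rear finger jammed on the grip; the jaw was still clear of the cover then.

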